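Empty the pebble beaker into the storage tub

TASK

Pick up the white beaker and tip all eight clay pebbles out of it into the blue storage tub. Then stand the empty beaker upright in the middle of the stack of wooden coasters, setting it down gently without letting it drop, and let go. Leave the other things where they are.

Things in the scene. Friction and masses are not known exactly. Their poses are not given: they have to be found in the camera images.
- beaker: White plastic beaker, round, standing upright on the shelf, open at the top, 90 g, holding the eight pebbles. 100 mm tall; outside diameter 53 mm at the base, flaring evenly to 70 mm at the rim; wall 3 mm, floor 5 mm thick; rigid, stands a firm grip. Full, it balances about 36 mm up: taken well above that with a light grip it swings between the fingers when tipped. Origin: centre of its underside; z points to the mouth.
- beaker_rim (a point): Centre of the beaker's mouth, 100 mm above its underside.
- tub: Blue polypropylene storage tub without its lid, open at the top, held fast to the shelf (it cannot slide). 200 mm (its x) by 160 mm (its y) by 110 mm high, rim lip 6 mm out all round, wall 4 mm, floor 4 mm. Origin: centre of its underside, z up. Stands either to the left or to the right of the beaker, the coasters on the other side.
- coaster_mat: Thin round cork mat, 124 mm across, 3 mm thick, fixed to the shelf, carrying a neat stack of round wooden coasters, 100 mm across, centred on it. The stack does not slide. Its HEIGHT IS NOT GIVEN by this entry: its flat top lies anywhere from 21 to 52 mm above the shelf, so it must be felt for (or seen). Origin: centre of the mat's underside, at shelf height, z up.
- ladle: Bystander: stainless ladle lying with its bowl upright, bowl 84 mm across and 32 mm high, handle out to 200 mm along its x and up to 50 mm high. Origin: under the bowl's centre.
- funnel: Bystander: matte black plastic funnel standing on its wide mouth, 104 mm across, 95 mm tall. Origin: centre of its underside.
- hide_rock: Bystander: pumice-grey resin hide rock, a dome 124 mm across and 61 mm tall. Origin: centre of its underside.
- jar: Bystander: closed glass jar, 70 mm across, 110 mm tall. Origin: centre of its underside.
- pebble0: One of eight alike knobbly round baked-clay pebbles, about 22 mm across, 15 g, in the beaker at the start; they may wedge together, and come out for sure only when the beaker is tipped about 30 degrees past level, or shaken. Origin: its centre; axes mean nothing.
- pebble1: One of eight alike knobbly round baked-clay pebbles, about 22 mm across, 15 g, in the beaker at the start; they may wedge together, and come out for sure only when the beaker is tipped about 30 degrees past level, or shaken. Origin: its centre; axes mean nothing.
- pebble2: One of eight alike knobbly round baked-clay pebbles, about 22 mm across, 15 g, in the beaker at the start; they may wedge together, and come out for sure only when the beaker is tipped about 30 degrees past level, or shaken. Origin: its centre; axes mean nothing.
- pebble3: One of eight alike knobbly round baked-clay pebbles, about 22 mm across, 15 g, in the beaker at the start; they may wedge together, and come out for sure only when the beaker is tipped about 30 degrees past level, or shaken. Origin: its centre; axes mean nothing.
- pebble4: One of eight alike knobbly round baked-clay pebbles, about 22 mm across, 15 g, in the beaker at the start; they may wedge together, and come out for sure only when the beaker is tipped about 30 degrees past level, or shaken. Origin: its centre; axes mean nothing.
- pebble5: One of eight alike knobbly round baked-clay pebbles, about 22 mm across, 15 g, in the beaker at the start; they may wedge together, and come out for sure only when the beaker is tipped about 30 degrees past level, or shaken. Origin: its centre; axes mean nothing.
- pebble6: One of eight alike knobbly round baked-clay pebbles, about 22 mm across, 15 g, in the beaker at the start; they may wedge together, and come out for sure only when the beaker is tipped about 30 degrees past level, or shaken. Origin: its centre; axes mean nothing.
- pebble7: One of eight alike knobbly round baked-clay pebbles, about 22 mm across, 15 g, in the beaker at the start; they may wedge together, and come out for sure only when the beaker is tipped about 30 degrees past level, or shaken. Origin: its centre; axes mean nothing.
Mind the look-alikes: they are no part of the job. Leave any purple, red or yellow look-alike of the beaker alone.

How it is judged:
On the way, in this order (a step that is already met when the one before it is completed fails the run):
1. the beaker is held off the shelf, upright (height (world z) of beaker above 0.05 m and angle between beaker's own z axis and vertical below 0.6 rad and contact force between the fingers and beaker above 0.3 N), for 0.1 s.
2. the held beaker is tipped above the tub (angle between beaker's own z axis and vertical above 0.9 rad and contact force between the fingers and beaker above 0.3 N and horizontal distance between beaker_rim and tub below 0.12 m and height (world z) of beaker_rim above 0.09 m).
3. all eight pebbles are in the tub (x of pebble0 in the frame of tub between -0.096 and 0.096 m and y of pebble0 in the frame of tub between -0.076 and 0.076 m and z of pebble0 in the frame of tub between 0 and 0.1 m and x of pebble1 in the frame of tub between -0.096 and 0.096 m and y of pebble1 in the frame of tub between -0.076 and 0.076 m and z of pebble1 in the frame of tub between 0 and 0.1 m and x of pebble2 in the frame of tub between -0.096 and 0.096 m and y of pebble2 in the frame of tub between -0.076 and 0.076 m and z of pebble2 in the frame of tub between 0 and 0.1 m and x of pebble3 in the frame of tub between -0.096 and 0.096 m and y of pebble3 in the frame of tub between -0.076 and 0.076 m and z of pebble3 in the frame of tub between 0 and 0.1 m and x of pebble4 in the frame of tub between -0.096 and 0.096 m and y of pebble4 in the frame of tub between -0.076 and 0.076 m and z of pebble4 in the frame of tub between 0 and 0.1 m and x of pebble5 in the frame of tub between -0.096 and 0.096 m and y of pebble5 in the frame of tub between -0.076 and 0.076 m and z of pebble5 in the frame of tub between 0 and 0.1 m and x of pebble6 in the frame of tub between -0.096 and 0.096 m and y of pebble6 in the frame of tub between -0.076 and 0.076 m and z of pebble6 in the frame of tub between 0 and 0.1 m and x of pebble7 in the frame of tub between -0.096 and 0.096 m and y of pebble7 in the frame of tub between -0.076 and 0.076 m and z of pebble7 in the frame of tub between 0 and 0.1 m), for 0.2 s.
At the end, for the whole second after the job is handed in: All eight pebbles lie within the tub's walls and below its rim; the beaker stands on the coaster stack, upright within 0.1 rad, its centre within 25 mm of the stack's centre, at rest and released (all of step 3 and angle between beaker's own z axis and vertical below 0.1 rad and horizontal distance between beaker and coaster_mat below 0.025 m and contact force between beaker and coaster_mat above 0.3 N and linear speed of beaker below 0.02 m/s and contact force between the fingers and beaker below 0.05 N); the robot touches nothing.
It fails at once if the beaker falls: it moves faster than 0.3 m/s while the fingers do not touch it (contact force between the fingers and beaker below 0.01 N and linear speed of beaker above 0.3 m/s).
It fails at once if a bystander is shifted by more than 30 mm (distance of any of ladle, funnel, hide_rock, jar from where it was at the start of the episode above 0.03 m).
It also fails if it takes over 61 s, if anything falls off the work surface, if the arm or the gripper's body presses on something with over 40 N, if the wrist force passes 120 N, or if a joint passes its speed limit or range.

ROBOT

A 6-joint arm with a two-finger parallel gripper is mounted at the origin on the work surface. World frame = base frame: x ahead of the robot, y to its left, z up, the work surface at z = 0. Lengths are in m, angles in rad, forces in N, time in s.
With the tool pointing down it reaches from about 0.2 to 0.875 m from the base axis. Payload 3.4 kg.
Tool frame: the origin (TCP) lies midway between the tips of the shut fingers; the grasp point (between the pads) lies env.grasp_offset behind it (env.grasp_offset is the distance from the TCP to the grasp point, in m); z points along the fingers, x is the direction in which the jaws open and shut, and the axes are right-handed (so a half turn about z gives the same grasp; the last joint's range is limited). The gripper opens to 94 mm and grips with 3 to 60 N. Pads are 16 mm wide; open, the fingers measure 119 mm over their backs; the gripper's body (75 mm by 177 mm) begins 78 mm behind the grasp point.
Start: joints at [-1.388, 0.276, 1.505, -0, 1.361, -0.121], TCP at [0.172, -0.549, 0.205] pointing down, gripper open.
Joint ranges: [-2.89, 2.89], [-0.75, 2.08], [0.22, 2.7], [-1.18, 4.32], [0.11, 2.71], [-2.7, 2.7]. Speed limits (rad/s): [2.57, 2.57, 3.14, 3.14, 3.14, 3.14].

INTERFACE

Orientations are given as a rotation vector (axis times angle).
In Python, from bench import env gives the robot as it stands.
- The arm moves only by the tool jog_arm, never from a script. Its argument "plan" is a list that holds one entry, the list of rows, each a list of 7 numbers: the opening, from 0 (shut) to 1 (fully open), then the shift along the world's x, y, z scaled (see below), then the turn, a rotation vector about the world's x, y, z scaled (see below). A call has 1 to 5 rows; each row shifts and turns the commanded pose from where the row before left it; what a row does not reach is not made up. The controller multiplies each number of a shift by 25 mm and each number of a turn by 4 degrees. A row lasts 1/12 s, in which the tool goes at most 41.7 mm and 7.16 degrees, less where a joint would pass 70% of its speed; a pose out of reach is approached as far as the arm can. A call with a number of a shift or a turn outside -1 to 1 is refused whole. A call with a gripper value outside its range is refused whole. The fingers move at their own pace and stop on an object; the grip force is fixed at half the most. Time passes only in rows, so rows that do not move let the fingers close. It gives the time, the measured TCP pose, the force and the opening at its end, in the units of the state.
- env.state(): the state, without advancing time (a new reading comes with each control period).
- env.read_camera(name): name is "side" or "top"; returns the picture (400x640x3 uint8, blue, green, red); there is no depth.
- env.camera_model(name): a dict with "mtx" (3x3 intrinsics, pixels), "D" ([k1, k2, p1, p2, k3] as OpenCV has them; the pictures are not rectified), "R" (3x3) and "t" (3): a world point X has camera coordinates R X + t. Camera axes: x right, y down, z forward; pixel columns grow to the right and rows downward; lengths in m; the calibration is good to about 2 mm. A picture is of the moment at which its call begins. camera_model takes no time and is no camera call.
- env.hand_in(): hands the job in, once; it reports no verdict.
The state is a dict: "t": time; "qpos": joint angles; "joint_velocities": joint speeds; "joint_efforts": joint torques, N m; "tool_pos": TCP position; "eef_rot": TCP orientation; "ft_force": force on the tool from outside, world axes, zero at the start; "moment": the same for the moment, N m; "opening": finger opening in m.
Only numpy, scipy, OpenCV 4.12 (cv2) and the standard library are available. Lean on these libraries where they do the work, as an engineer would, in place of code of your own. Each camera call takes 0.05 s, during which the arm holds its last target. There are 200 camera calls.

## Working session

There is one attempt and no reset: what is moved stays moved. The work goes in short steps, Python scripts to look and compute and a tool call to move; the robot and the scene stay as the last step left them, time stands still between calls to the robot, and variables do not carry over. Pictures are saved under pics/ and viewed, about 8 in all and at most 12, crops included, and the job is handed in when it is done.

Besides the shell and the picture viewer there is one more tool, called after "Request:" by a JSON object that holds its "api" and its "payload". jog_arm: Moves the arm, as the interface text tells. Its arguments: {"type":"object","properties":{"plan":{"type":"array","items":{"type":"array","items":{"type":"array","items":{"type":"number"}}}}},"required":["plan"]}

```bash
ls; mkdir -p pics; python3 - <<'E'
from bench import env
import cv2,numpy as np
for n in("side","top"):
    cv2.imwrite(f"pics/{n}0.png",env.read_camera(n)); c=env.camera_model(n); print(n,c)
print(env.grasp_offset,env.state())
E
```

```text
pics
side {'mtx': array([[371.57166959,   0.        , 323.03088152],
       [  0.        , 371.57166959, 194.86237368],
       [  0.        ,   0.        ,   1.        ]]), 'D': array([-0.03746403,  0.        ,  0.        ,  0.        ,  0.        ]), 'R': array([[-0.89150563, -0.45280054,  0.01376175],
       [-0.25874761,  0.48403486, -0.83591861],
       [ 0.37184323, -0.74878697, -0.54868086]]), 't': array([0.4903664 , 0.20732853, 0.71662834])}
top {'mtx': array([[465.51759202,   0.        , 313.23445357],
       [  0.        , 465.51759202, 199.14616222],
       [  0.        ,   0.        ,   1.        ]]), 'D': array([-0.03565339,  0.        ,  0.        ,  0.        ,  0.        ]), 'R': array([[ 0.01853238, -0.999786  , -0.00919261],
       [-0.99124938, -0.01717075, -0.130881  ],
       [ 0.13069515,  0.01153771, -0.99135547]]), 't': array([-0.01526845,  0.54759357,  0.88614157])}
0.0188 {'t': 0.1, 'qpos': array([-1.38797933e+00,  2.76555069e-01,  1.50595228e+00,  1.46583354e-05,
        1.36070890e+00, -1.21012814e-01]), 'joint_velocities': array([ 0.000819  , -0.00043557, -0.00263233, -0.00240123,  0.00121335,
       -0.00076814]), 'joint_efforts': array([ 1.01712681e-03, -4.05456591e+01, -2.37779939e+01,  7.02523557e-02,
        2.99362745e-02, -3.48363983e-05]), 'tool_pos': array([ 0.17193109, -0.5481857 ,  0.20469957]), 'eef_rot': array([-2.53112293e+00,  1.85902293e+00,  1.84213896e-03]), 'ft_force': array([0.16590016, 0.18284776, 0.34572524]), 'moment': array([ 0.0027557 , -0.01848303, -0.02078331]), 'opening': 0.09446631234416838}
```

View pics/top0.png

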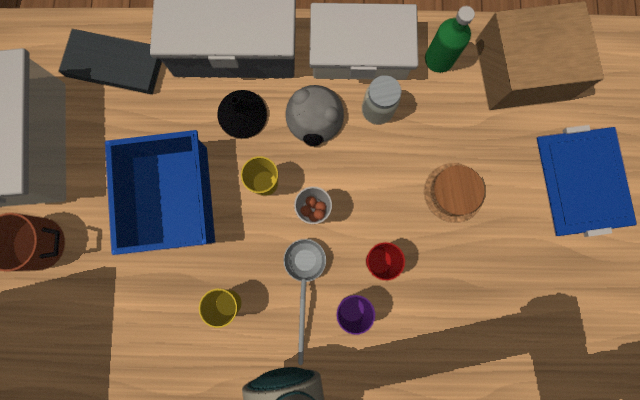

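View pics/side0.png

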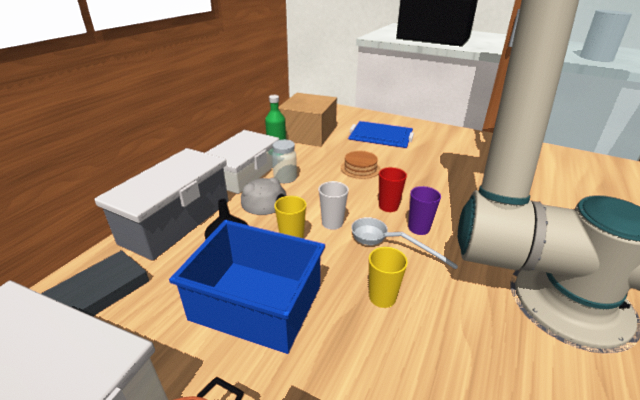

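The white beaker holding the pebbles is at top (314,206) and side (333,205). The look-alikes to leave alone are yellow at top (260,175) and (219,308), red at (385,261) and purple at (356,314). The tub is at top (160,192); the flat blue thing at (587,182) is its lid. The coasters are at (458,190). Next I'll measure them and confirm the beaker in a crop.

```bash
cat > h.py <<'E'
import cv2,numpy as np
from bench import env
M={n:env.camera_model(n) for n in("side","top")}
def ray(n,p):
    c=M[n]; u=cv2.undistortPoints(np.array([[p]],float),c["mtx"],c["D"])[0,0]
    return -c["R"].T@c["t"], c["R"].T@np.array([u[0],u[1],1])
def plane(n,p,z):
    o,d=ray(n,p); return o+d*(z-o[2])/d[2]
def proj(n,X):
    c=M[n]; return cv2.projectPoints(np.array(X,float).reshape(-1,1,3),cv2.Rodrigues(c["R"])[0],c["t"],c["mtx"],c["D"])[0][:,0]
def big(mask,box):
    x0,y0,x1,y1=box; m=np.zeros_like(mask); m[y0:y1,x0:x1]=mask[y0:y1,x0:x1]
    return max(cv2.findContours(m,cv2.RETR_EXTERNAL,cv2.CHAIN_APPROX_NONE)[0],key=cv2.contourArea)
def circ(P):  # algebraic circle fit of xy
    A=np.c_[2*P[:,0],2*P[:,1],np.ones(len(P))]; s=np.linalg.lstsq(A,(P[:,:2]**2).sum(1),rcond=None)[0]
    return s[0],s[1],np.sqrt(s[2]+s[0]**2+s[1]**2)
E
python3 - <<'E'
from h import *
t=cv2.imread("pics/top0.png"); s=cv2.imread("pics/side0.png")
ht=cv2.cvtColor(t,cv2.COLOR_BGR2HSV); hs=cv2.cvtColor(s,cv2.COLOR_BGR2HSV)
# beaker outer outline, top view, on z=.1
m=cv2.inRange(ht,(0,0,60),(180,75,255)); c=big(m,(285,180,345,236))
h=cv2.convexHull(c)[:,0].astype(float); print("beaker hull bbox",cv2.boundingRect(c))
P=np.array([plane("top",p,.1) for p in h]); print("beaker circ",circ(P))
ms=cv2.inRange(hs,(0,0,60),(180,75,255)); cs=big(ms,(312,175,354,235)); b=cv2.boundingRect(cs); print("side bbox",b)
# tub
m=cv2.inRange(ht,(100,120,20),(130,255,255)); c=big(m,(90,110,240,270))
q=cv2.boxPoints(cv2.minAreaRect(c)); a=cv2.approxPolyDP(cv2.convexHull(c),8,True)[:,0]
print("tub corners px",a.tolist()); Q=np.array([plane("top",p,.11) for p in a.astype(float)]); print(Q.round(3).tolist(),Q.mean(0))
print([np.linalg.norm(Q[i]-Q[i-1]).round(3) for i in range(len(Q))])
ct=[t[270-270+175:236,285:345],]
A=cv2.resize(t[110:260,225:520],None,fx=2.5,fy=2.5,interpolation=cv2.INTER_CUBIC)
B=cv2.resize(s[130:280,260:460],None,fx=2.5,fy=2.5,interpolation=cv2.INTER_CUBIC)[:220]
out=np.zeros((595,738,3),np.uint8); out[:375]=A[:,:738]; out[375:595,:500]=B
cv2.imwrite("pics/crop1.png",out)
# stack: wooden hue
for n,im,box in(("top",t,(420,155,500,230)),("side",s,(338,145,385,182))):
    x0,y0,x1,y1=box; cv2.imwrite(f"pics/st_{n}.png",cv2.resize(im[y0:y1,x0:x1],None,fx=8,fy=8,interpolation=cv2.INTER_CUBIC))
a=cv2.imread("pics/st_top.png");b=cv2.imread("pics/st_side.png");o=np.zeros((600,800,3),np.uint8)
a=cv2.resize(a,None,fx=.625,fy=.625,interpolation=cv2.INTER_AREA); o[:a.shape[0],:a.shape[1]]=a; o[:b.shape[0],a.shape[1]:a.shape[1]+b.shape[1]]=b
cv2.imwrite("pics/stack.png",o[:400])
E
```

```text
beaker hull bbox (294, 187, 38, 37)
beaker circ (np.float64(0.5289034638471685), np.float64(-0.005443652924899123), np.float64(0.03454423408286556))
side bbox (318, 181, 31, 49)
tub corners px [[195, 130], [214, 241], [113, 254], [105, 142]]
[[0.664, 0.217, 0.11], [0.459, 0.171, 0.11], [0.431, 0.355, 0.11], [0.639, 0.386, 0.11]] [0.54843528 0.28215142 0.11      ]
[np.float64(0.171), np.float64(0.211), np.float64(0.185), np.float64(0.21)]
```

View pics/crop1.png

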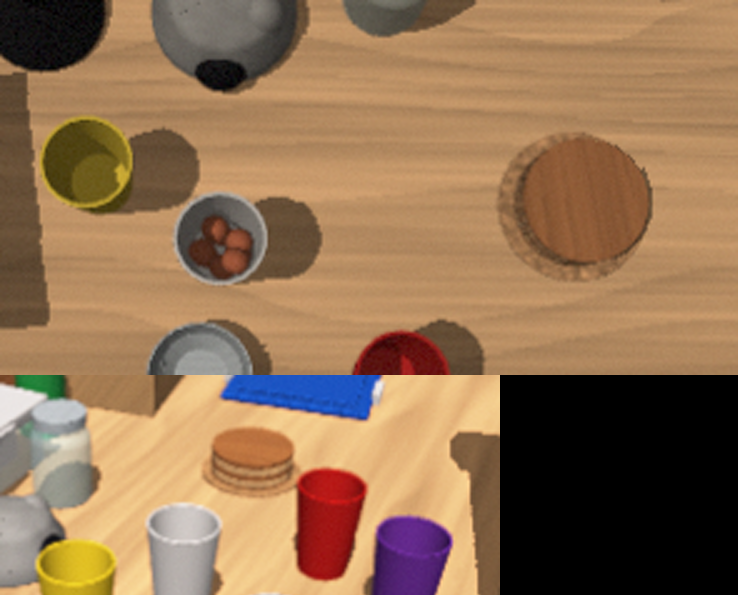

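View pics/stack.png

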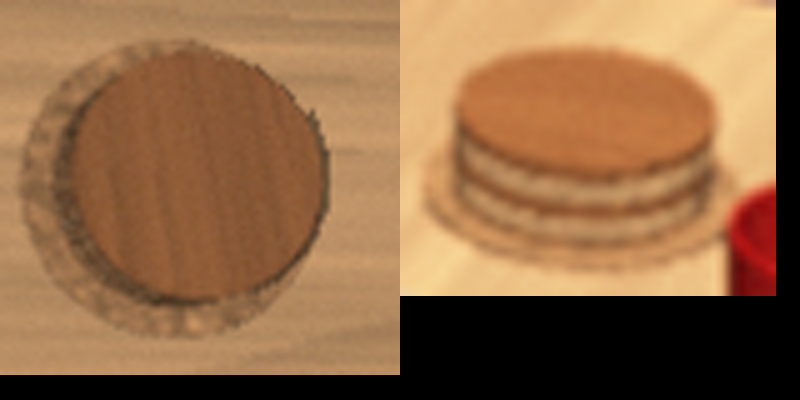

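The crop confirms it: the white-grey beaker at (314,206) is the only one holding clay pebbles. The stack's top disc centre is about top (460.3,190.0) and side (361.1,158.7). Now I'll triangulate.

```bash
python3 - <<'E'
from h import *
from scipy.spatial.transform import Rotation as Ro
from scipy.optimize import least_squares
# stack top: outlines from crops, extremes in both views -> fit centre (x,y,z) with r=.05 disc
obs={"top":(420+75/5,155+50/5,420+328/5,155+300/5),"side":(338+55/8,145+47/8,338+315/8,145+172/8)}
th=np.linspace(0,2*np.pi,180); C=np.c_[np.cos(th),np.sin(th),0*th]
def ext(n,c,r): 
    p=proj(n,c+C*r); return np.r_[p.min(0),p.max(0)]
r=least_squares(lambda v:np.concatenate([ext(n,v[:3],.05)+[.5]*4*1-np.array(obs[n]) for n in obs]),[.55,-.33,.035])
print("stack top",r.x.round(4),"res",r.fun.round(1))
b=r.x; 
r2=least_squares(lambda v:(ext("top",np.r_[v,.003],.062)-[424.4,163,999,222.6])[[0,1,3]],b[:2]); print("mat",r2.x,r2.fun)
# beaker rim in side view: prediction
e=ext("side",np.array([.529,-.0055,.1]),.035); print("side rim pred bbox",e.round(1), "base",ext("side",np.array([.529,-.0055,0]),.0265).round(1))
for p,z in(((260,175),.1),((305,260),.03),((385,261),.1),((356,314),.1),((219,308),.1),((242,114),.05)): print(p,plane("top",p,z).round(3))
# rotation to grasp pose
R0=Ro.from_rotvec(env.state()["eef_rot"]); print("x0",R0.as_matrix()[:,0].round(3))
for p in(35,):
  p=np.radians(p); z=np.array([np.cos(p),0,-np.sin(p)])
  for s in(1,-1):
    x=np.array([0,s,0.]); R=Ro.from_matrix(np.c_[x,np.cross(z,x),z]); d=(R*R0.inv()).as_rotvec()
    print(s,"deg",np.degrees(d).round(1),"units",(np.degrees(d)/4).round(2))
E
```

```text
stack top [ 0.5728 -0.297   0.0339] res [ 0.3  0.2 -0.3 -0.2 -0.2  0.1  0.2 -0.2]
mat [ 0.57084963 -0.29530871] [ 3.57096782e-05 -2.25532501e-02  2.17949337e-02]
side rim pred bbox [317.7 180.3 347.9 196.4] base [320.9 215.9 342.4 229. ]
(260, 175) [0.583 0.094 0.1  ]
(305, 260) [0.428 0.009 0.03 ]
(385, 261) [ 0.429 -0.138  0.1  ]
(356, 314) [ 0.334 -0.086  0.1  ]
(219, 308) [0.339 0.159 0.1  ]
(242, 114) [0.716 0.14  0.05 ]
x0 [ 0.299 -0.954 -0.002]
1 deg [-75.8 -11.7 145.6] units [-18.95  -2.93  36.41]
-1 deg [  8.3 -54.6 -16.1] units [  2.07 -13.64  -4.02]
```

Request:
{"api": "jog_arm", "payload": {"plan": [[[1, 0.45, 1, 0, 0.1, -0.68, -0.2], [1, 0.45, 1, 0, 0.1, -0.68, -0.2], [1, 0.45, 1, 0, 0.1, -0.68, -0.2], [1, 0.45, 1, 0, 0.1, -0.68, -0.2], [1, 0.45, 1, 0, 0.1, -0.68, -0.2]]]}}

```text
t: 0.52
tool_pos: [0.2287, -0.4223, 0.2052]
eef_rot: [-2.322, 1.836, -0.255]
ft_force: [0.8, 0.8, 0.4]
opening: 0.0942
```

Request:
{"api": "jog_arm", "payload": {"plan": [[[1, 0.45, 1, 0, 0.1, -0.68, -0.2], [1, 0.45, 1, 0, 0.1, -0.68, -0.2], [1, 0.45, 1, 0, 0.1, -0.68, -0.2], [1, 0.45, 1, 0, 0.1, -0.68, -0.2], [1, 0.45, 1, 0, 0.1, -0.68, -0.2]]]}}

```text
t: 0.93
tool_pos: [0.2849, -0.2973, 0.2053]
eef_rot: [-2.104, 1.791, -0.482]
ft_force: [-0.4, -0.5, -0.2]
opening: 0.0938
```

```bash
cat > st.py <<'E'
from bench import env
from scipy.spatial.transform import Rotation as Ro
s=env.state(); R=Ro.from_rotvec(s["eef_rot"]).as_matrix()
print(round(s["t"],2),"q",s["qpos"].round(2),"tcp",s["tool_pos"].round(4),"x",R[:,0].round(3),"z",R[:,2].round(3),"F",s["ft_force"].round(1),"op",round(s["opening"],4))
E
python3 st.py
```

```text
0.93 q [-1.46 -0.08  2.03  0.52  1.22 -0.24] tcp [ 0.2849 -0.2973  0.2053] x [ 0.15  -0.988  0.04 ] z [ 0.462  0.035 -0.886] F [-0.4 -0.5 -0.2] op 0.0938
```

Request:
{"api": "jog_arm", "payload": {"plan": [[[1, 0.5, 1, 0, 0.1, -0.68, -0.2], [1, 0.5, 1, 0, 0.1, -0.68, -0.2], [1, 0.5, 1, 0, 0.1, -0.68, -0.2], [1, 0.5, 1, 0, 0.1, -0.68, -0.2], [1, 0.5, 1, 0, 0.1, -0.68, -0.2]]]}}

```text
t: 1.35
tool_pos: [0.3474, -0.1724, 0.2053]
eef_rot: [-1.878, 1.727, -0.683]
ft_force: [0.1, -0.2, 0.5]
opening: 0.0943
```

Request:
{"api": "jog_arm", "payload": {"plan": [[[1, 0.5, 1, 0, 0.1, -0.68, -0.2], [1, 0.5, 1, 0, 0.1, -0.68, -0.2], [1, 0.5, 1, 0, 0.1, -0.68, -0.2], [1, 0.5, 1, 0, 0.1, -0.68, -0.2], [1, 0.5, 1, 0, 0.1, -0.68, -0.2]]]}}

```text
t: 1.77
tool_pos: [0.4094, -0.0486, 0.2054]
eef_rot: [-1.644, 1.649, -0.863]
ft_force: [1.0, 0.3, -0.5]
opening: 0.0943
```

```bash
python3 st.py
```

```text
1.77 q [-1.23 -0.39  2.57  1.19  0.97 -0.38] tcp [ 0.4094 -0.0486  0.2054] x [-0.006 -1.     0.005] z [ 0.818 -0.008 -0.575] F [ 1.   0.3 -0.5] op 0.0943
```

Request:
{"api": "jog_arm", "payload": {"plan": [[[1, 0.8, 0.86, 0, 0, 0, 0], [1, 0.8, 0.86, 0, 0, 0, 0], [1, 0.2, 0, -0.5, 0, 0, 0], [1, 0.3, 0, -0.5, 0, 0, 0], [1, 0.3, 0, -0.5, 0, 0, 0]]]}}

```text
t: 2.18
tool_pos: [0.4491, -0.0312, 0.1693]
eef_rot: [-1.654, 1.638, -0.867]
ft_force: [0.6, 0.5, 1.1]
opening: 0.0938
```

```bash
python3 st.py; python3 - <<'E'
from h import *
cv2.imwrite("pics/top1.png",env.read_camera("top")); cv2.imwrite("pics/side1.png",env.read_camera("side"))
E
```

```text
2.18 q [-0.77 -0.17  2.63  1.74  0.61 -0.72] tcp [ 0.4491 -0.0312  0.1693] x [ 0.003 -1.     0.014] z [ 0.82  -0.006 -0.573] F [0.6 0.5 1.1] op 0.0938
```

View pics/side1.png

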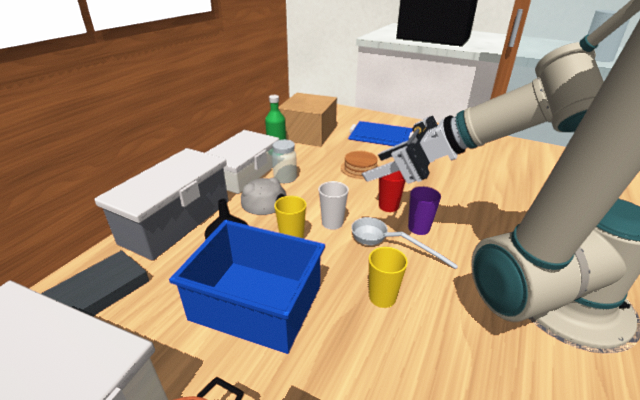

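The arm is near a wrist singularity, so it lost some y. The gripper is up beside the beaker and clear of everything. I'll correct y more slowly.

Request:
{"api": "jog_arm", "payload": {"plan": [[[1, 0.1, 0.26, 0, 0, 0, 0], [1, 0.1, 0.26, 0, 0, 0, 0], [1, 0.1, 0.26, 0, 0, 0, 0], [1, 0.1, 0.26, 0, 0, 0, 0], [1, 0, 0, 0, 0, 0, 0]]]}}

```text
t: 2.7
tool_pos: [0.4592, -0.0052, 0.1705]
eef_rot: [-1.651, 1.637, -0.866]
ft_force: [0.3, 0.7, -0.6]
opening: 0.0941
```

```bash
python3 st.py
```

```text
2.7 q [-0.55 -0.16  2.62  1.99  0.48 -0.81] tcp [ 0.4592 -0.0052  0.1705] x [ 0.002 -1.     0.011] z [ 0.821 -0.004 -0.572] F [ 0.3  0.7 -0.6] op 0.0941
```

Request:
{"api": "jog_arm", "payload": {"plan": [[[1, 0.34, 0, -0.5, 0, 0, 0], [1, 0.34, 0, -0.5, 0, 0, 0], [1, 0.34, 0, -0.5, 0, 0, 0], [1, 0.34, 0, -0.5, 0, 0, 0], [1, 0.34, 0, -0.5, 0, 0, 0]]]}}

```text
t: 3.12
tool_pos: [0.5028, -0.0071, 0.1087]
eef_rot: [-1.648, 1.64, -0.868]
ft_force: [0.2, 0.9, 0.3]
opening: 0.0941
```

```bash
python3 st.py
```

```text
3.12 q [-0.41  0.2   2.69  2.64  0.74 -1.44] tcp [ 0.5028 -0.0071  0.1087] x [-0.001 -1.     0.011] z [ 0.821 -0.007 -0.571] F [0.2 0.9 0.3] op 0.0941
```

Request:
{"api": "jog_arm", "payload": {"plan": [[[1, 0.6, 0.04, 0, 0, 0, 0], [1, 0.6, 0.04, -0.1, 0, 0, 0], [1, 0.4, 0, -0.3, 0, 0, 0], [1, 0.06, 0, -0.4, 0, 0, 0], [1, 0, 0, -0.4, 0, 0, 0]]]}}

```text
t: 3.53
tool_pos: [0.5457, -0.0049, 0.08]
eef_rot: [-1.646, 1.637, -0.869]
ft_force: [-0.1, -0.2, -1.2]
opening: 0.0935
```

```bash
python3 st.py
```

```text
3.53 q [-0.33  0.35  2.66  2.79  0.84 -1.53] tcp [ 0.5457 -0.0049  0.08  ] x [ 0.   -1.    0.01] z [ 0.823 -0.005 -0.569] F [-0.1 -0.2 -1.2] op 0.0935
```

Request:
{"api": "jog_arm", "payload": {"plan": [[[1, 0, 0, -0.4, 0, 0, 0], [1, 0, 0, -0.4, 0, 0, 0], [1, 0, 0, -0.4, 0, 0, 0], [1, 0, 0, -0.4, 0, 0, 0], [1, 0, 0, -0.3, 0, 0, 0]]]}}

```text
t: 3.95
tool_pos: [0.554, -0.0051, 0.0363]
eef_rot: [-1.654, 1.647, -0.859]
ft_force: [0.7, -0.3, -0.6]
opening: 0.094
```

```bash
python3 st.py; python3 - <<'E'
from h import *
t=env.read_camera("top"); s=env.read_camera("side")
a=cv2.resize(t[120:320,220:420],(400,400)); b=cv2.resize(s[130:280,250:450],(400,300))
o=np.zeros((400,800,3),np.uint8); o[:,:400]=a; o[:300,400:]=b; cv2.imwrite("pics/pre.png",o)
E
```

```text
3.95 q [-0.31  0.54  2.69  2.85  1.04 -1.61] tcp [ 0.554  -0.0051  0.0363] x [-0.001 -1.     0.008] z [ 0.815 -0.005 -0.58 ] F [ 0.7 -0.3 -0.6] op 0.094
```

View pics/pre.png

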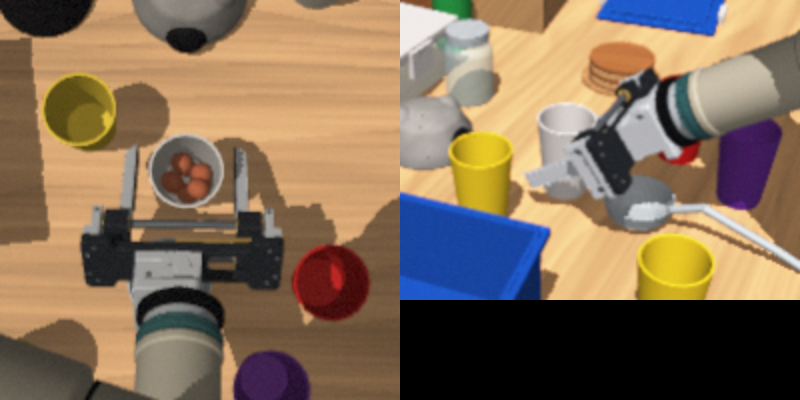

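The fingers straddle the beaker evenly. The elbow's fold limit pushed the TCP about 10 mm too far forward, so I'll steepen the pitch by about 9° and pull back.

Request:
{"api": "jog_arm", "payload": {"plan": [[[1, 0, 0, 0.2, 0, 0.6, 0], [1, -0.1, 0, 0, 0, 0.6, 0], [1, -0.2, 0, -0.1, 0, 0.6, 0], [1, -0.2, 0, -0.2, 0, 0.6, 0], [1, 0, 0, -0.2, 0, 0, 0]]]}}

```text
t: 4.47
tool_pos: [0.5422, -0.0048, 0.0319]
eef_rot: [-1.767, 1.753, -0.744]
ft_force: [0.3, 0.2, 0.4]
opening: 0.094
```

```bash
python3 st.py
```

```text
4.47 q [-0.27  0.34  2.55  2.78  0.56 -1.47] tcp [ 0.5422 -0.0048  0.0319] x [ 0.003 -1.     0.013] z [ 0.71  -0.007 -0.704] F [0.3 0.2 0.4] op 0.094
```

Request:
{"api": "jog_arm", "payload": {"plan": [[[1, 0, 0, -0.12, 0, 0, 0], [0, 0, 0, 0, 0, 0, 0], [0, 0, 0, 0, 0, 0, 0], [0, 0, 0, 0, 0, 0, 0], [0, 0, 0, 0, 0, 0, 0]]]}}

```text
t: 4.88
tool_pos: [0.5398, -0.0043, 0.0245]
eef_rot: [-1.771, 1.76, -0.735]
ft_force: [1.0, -0.5, 0.3]
opening: 0.0706
```

Request:
{"api": "jog_arm", "payload": {"plan": [[[0, 0, 0, 0, 0, 0, 0], [0, 0, 0, 0, 0, 0, 0], [0, 0, 0, 0, 0, 0, 0], [0, 0, 0, 0.3, 0, 0, 0], [0, 0, 0, 0.5, 0, 0, 0]]]}}

```text
t: 5.3
tool_pos: [0.5384, -0.004, 0.0429]
eef_rot: [-1.774, 1.763, -0.731]
ft_force: [1.0, 0.3, -1.9]
opening: 0.0596
```

Request:
{"api": "jog_arm", "payload": {"plan": [[[0, 0, 0, 0.6, 0, 0, 0], [0, 0, 0, 0.6, 0, 0, 0], [0, 0, 0, 0.6, 0, 0, 0], [0, 0, 0, 0.6, 0, 0, 0], [0, 0, 0, 0.6, 0, 0, 0]]]}}

```text
t: 5.72
tool_pos: [0.5396, -0.0038, 0.1174]
eef_rot: [-1.771, 1.758, -0.736]
ft_force: [0.1, 0.3, -1.9]
opening: 0.0596
```

```bash
python3 st.py
```

```text
5.72 q [-0.27  0.07  2.41  2.09  0.22 -0.74] tcp [ 0.5396 -0.0038  0.1174] x [ 0.003 -1.     0.01 ] z [ 0.705 -0.005 -0.709] F [ 0.1  0.3 -1.9] op 0.0596
```

The beaker is held: opening 59.6 mm and about 2 N of weight. Next I'll raise it and carry it over to the tub.

Request:
{"api": "jog_arm", "payload": {"plan": [[[0, 0, 0, 0.8, 0, 0, 0], [0, 0, 0.1, 0.8, 0, 0, 0.2], [0, 0, 0.3, 0.8, 0, 0, 0.3], [0, 0, 0.4, 0.8, 0, 0, 0.5], [0, 0.1, 0.6, 0.8, 0, 0, 0.5]]]}}

```text
t: 6.13
tool_pos: [0.5433, 0.0237, 0.1693]
eef_rot: [-1.813, 1.683, -0.695]
ft_force: [0.1, 0.1, -2.3]
opening: 0.0598
```

Request:
{"api": "jog_arm", "payload": {"plan": [[[0, 0.2, 0.7, 0.6, 0, 0, 0.5], [0, 0.2, 0.7, 0.3, 0, 0, 0.5], [0, 0.2, 0.7, 0, 0, 0, 0.5], [0, 0.2, 0.7, 0, 0, 0, 0.5], [0, 0.2, 0.7, 0, 0, 0, 0.5]]]}}

```text
t: 6.55
tool_pos: [0.5688, 0.1122, 0.1921]
eef_rot: [-1.932, 1.499, -0.619]
ft_force: [-0.6, 0.3, -1.8]
opening: 0.0596
```

```bash
python3 st.py
```

```text
6.55 q [-0.09 -0.01  2.22  0.96  0.3   0.39] tcp [0.5688 0.1122 0.1921] x [ 0.25  -0.968 -0.004] z [ 0.686  0.18  -0.705] F [-0.6  0.3 -1.8] op 0.0596
```

Request:
{"api": "jog_arm", "payload": {"plan": [[[0, 0.1, 0.7, 0.4, 0.1, -0.2, 0.3], [0, 0.1, 0.7, 0.4, 0.1, -0.3, 0.3], [0, 0.1, 0.7, 0.3, 0.2, -0.5, 0.3], [0, 0.1, 0.7, 0.3, 0.2, -0.5, 0.3], [0, 0.1, 0.7, 0.2, 0.2, -0.5, 0.3]]]}}

```text
t: 6.97
tool_pos: [0.5808, 0.1957, 0.2314]
eef_rot: [-1.874, 1.315, -0.645]
ft_force: [-0.2, 0.6, -2.7]
opening: 0.0596
```

Request:
{"api": "jog_arm", "payload": {"plan": [[[0, 0.1, 0.7, 0, 0.2, -0.5, 0.2], [0, 0.1, 0.7, 0, 0.2, -0.5, 0.2], [0, 0, 0.7, 0, 0.2, -0.5, 0.2], [0, 0, 0.7, 0, 0.2, -0.5, 0.2], [0, 0, 0.7, 0, 0.2, -0.5, 0.2]]]}}

```text
t: 7.38
tool_pos: [0.5829, 0.2564, 0.2311]
eef_rot: [-1.799, 1.196, -0.67]
ft_force: [-0.3, 1.0, -2.7]
opening: 0.0597
```

```bash
python3 st.py
```

```text
7.38 q [ 0.17  0.06  2.3   2.43  0.34 -0.99] tcp [0.5829 0.2564 0.2311] x [ 0.398 -0.917 -0.021] z [ 0.793  0.356 -0.494] F [-0.3  1.  -2.7] op 0.0597
```

Request:
{"api": "jog_arm", "payload": {"plan": [[[0, 0.05, 0.54, 0, 0.35, -0.76, 0], [0, 0.05, 0.54, 0, 0.35, -0.76, 0], [0, 0.05, 0.54, 0, 0.35, -0.76, 0], [0, 0.05, 0.54, 0, 0.35, -0.76, 0], [0, 0.05, 0.54, 0, 0.35, -0.76, 0]]]}}

```text
t: 7.8
tool_pos: [0.5881, 0.3224, 0.2312]
eef_rot: [-1.567, 1.04, -0.781]
ft_force: [0.5, 1.8, -2.9]
opening: 0.0595
```

```bash
python3 st.py; python3 - <<'E'
from h import *
t=env.read_camera("top"); s=env.read_camera("side")
o=np.zeros((400,800,3),np.uint8); o[:,:400]=cv2.resize(t[80:330,60:310],(400,400)); o[:375,400:]=cv2.resize(s[100:350,150:417],(400,375)); cv2.imwrite("pics/pour0.png",o)
E
```

```text
7.8 q [ 0.36  0.3   2.47  3.06  0.96 -1.51] tcp [0.5881 0.3224 0.2312] x [ 0.409 -0.912 -0.029] z [ 0.884  0.404 -0.236] F [ 0.5  1.8 -2.9] op 0.0595
```

View pics/pour0.png

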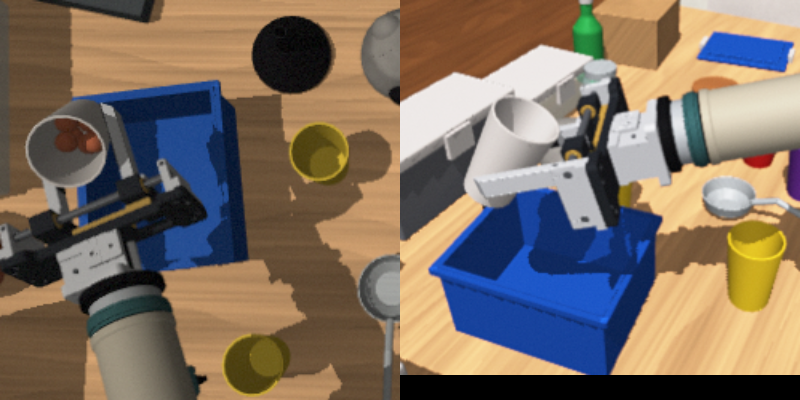

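The beaker is over the tub, tilted back with the pebbles still inside. I'll roll it about the tool axis to tip the mouth right and down.

Request:
{"api": "jog_arm", "payload": {"plan": [[[0, 0, 0, 0, 1, 0.457, -0.267], [0, 0, 0, 0, 1, 0.457, -0.267], [0, 0, 0, 0, 1, 0.457, -0.267], [0, 0, 0, 0, 1, 0.457, -0.267], [0, 0, 0, 0, 1, 0.457, -0.267]]]}}

```text
t: 8.32
tool_pos: [0.5889, 0.322, 0.232]
eef_rot: [-1.301, 1.301, -0.503]
ft_force: [0.8, -0.5, -2.1]
opening: 0.0596
```

Request:
{"api": "jog_arm", "payload": {"plan": [[[0, 0, 0, 0, 1, 0.457, -0.267], [0, 0, 0, 0, 1, 0.457, -0.267], [0, 0, 0, 0, 1, 0.457, -0.267], [0, 0, 0, 0, 1, 0.457, -0.267], [0, 0, 0, 0, 1, 0.457, -0.267]]]}}

```text
t: 8.73
tool_pos: [0.5889, 0.3219, 0.2321]
eef_rot: [-1.007, 1.512, -0.225]
ft_force: [-0.0, 0.8, -2.5]
opening: 0.0597
```

Request:
{"api": "jog_arm", "payload": {"plan": [[[0, 0, 0, 0, 1, 0.457, -0.267], [0, 0, 0, 0, 1, 0.457, -0.267], [0, 0, 0, 0, 1, 0.457, -0.267], [0, 0, 0, 0, 1, 0.457, -0.267], [0, 0, 0, 0, 1, 0.457, -0.267]]]}}

```text
t: 9.15
tool_pos: [0.5889, 0.3219, 0.2322]
eef_rot: [-0.689, 1.675, 0.055]
ft_force: [-0.3, -0.1, -1.9]
opening: 0.06
```

```bash
cat >> st.py <<'E'
import numpy as np
b=R@np.array([.01,-.706,-.708]); G=s["tool_pos"]-.0188*R[:,2]
print("tilt",np.degrees(np.arccos(b[2])).round(1),"rim",(G+.062*b).round(3))
E
python3 st.py
```

```text
9.15 q [ 0.35  0.3   2.46  3.05  0.95 -0.32] tcp [0.5889 0.3219 0.2322] x [-0.059 -0.406 -0.912] z [ 0.883  0.404 -0.237] F [-0.3 -0.1 -1.9] op 0.06
tilt 66.7 rim [0.554 0.26  0.261]
```

Request:
{"api": "jog_arm", "payload": {"plan": [[[0, 0, 0, 0, 1, 0.457, -0.267], [0, 0, 0, 0, 1, 0.457, -0.267], [0, 0, 0, 0, 1, 0.457, -0.267], [0, 0, 0, 0, 1, 0.457, -0.267], [0, 0, 0, 0, 1, 0.457, -0.267]]]}}

```text
t: 9.57
tool_pos: [0.5889, 0.3218, 0.2321]
eef_rot: [-0.349, 1.789, 0.335]
ft_force: [-0.4, -0.6, -1.0]
opening: 0.0596
```

Request:
{"api": "jog_arm", "payload": {"plan": [[[0, 0, 0, 0, 1, 0.457, -0.267], [0, 0, 0, 0, 1, 0.457, -0.267], [0, 0, 0, 0, 1, 0.457, -0.267], [0, 0, 0, 0, 1, 0.457, -0.267], [0, 0, 0, 0, 1, 0.457, -0.267]]]}}

```text
t: 9.98
tool_pos: [0.5889, 0.3219, 0.2322]
eef_rot: [0.009, 1.853, 0.611]
ft_force: [-0.2, 0.0, -1.2]
opening: 0.06
```

Request:
{"api": "jog_arm", "payload": {"plan": [[[0, 0, 0, 0, 1, 0.457, -0.267], [0, 0, 0, 0, 1, 0.457, -0.267], [0, 0, 0, 0, 1, 0.457, -0.267], [0, 0, 0, 0, 1, 0.457, -0.267], [0, 0, 0, 0, 1, 0.457, -0.267]]]}}

```text
t: 10.4
tool_pos: [0.5892, 0.322, 0.2329]
eef_rot: [0.382, 1.862, 0.882]
ft_force: [1.0, -0.1, -0.4]
opening: 0.0599
```

Request:
{"api": "jog_arm", "payload": {"plan": [[[0, 0, 0, 0, 1, 0.457, -0.267], [0, 0, 0, 0, 1, 0.457, -0.267], [0, 0, 0, 0, 1, 0.457, -0.267], [0, 0, 0, 0, 1, 0.457, -0.267], [0, 0, 0, 0, 1, 0.457, -0.267]]]}}

```text
t: 10.82
tool_pos: [0.5892, 0.322, 0.2331]
eef_rot: [0.768, 1.816, 1.143]
ft_force: [0.4, -0.1, -2.2]
opening: 0.0596
```

```bash
python3 st.py; python3 - <<'E'
from h import *
t=env.read_camera("top"); s=env.read_camera("side")
o=np.zeros((400,800,3),np.uint8); o[:,:400]=cv2.resize(t[80:330,60:310],(400,400)); o[:375,400:]=cv2.resize(s[100:350,150:417],(400,375)); cv2.imwrite("pics/pour1.png",o)
E
```

```text
10.82 q [0.36 0.3  2.46 3.05 0.96 1.26] tcp [0.5892 0.322  0.2331] x [-0.463  0.824 -0.326] z [ 0.884  0.403 -0.235] F [ 0.4 -0.1 -2.2] op 0.0596
tilt 118.9 rim [0.531 0.28  0.208]
```

View pics/pour1.png

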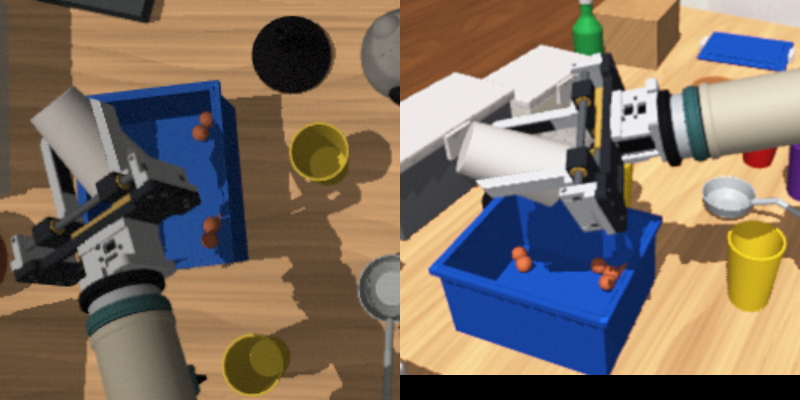

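Six or so pebbles are visible in the tub, in groups at side (520,258) and (607,272). I'll tip further and shake for the rest.

Request:
{"api": "jog_arm", "payload": {"plan": [[[0, 0, 0, 0, 0.9, -0.1, -0.2], [0, 0, 0, 0, 0.9, -0.1, -0.2], [0, 0, 0, 0, 0.9, -0.1, -0.2], [0, 0, 0, 0, 0.9, -0.1, -0.2], [0, 0, 0, 0, 0.3, -0.7, 0]]]}}

```text
t: 11.33
tool_pos: [0.5892, 0.3226, 0.2351]
eef_rot: [0.9, 1.584, 1.387]
ft_force: [1.1, -0.7, -1.5]
opening: 0.0597
```

Request:
{"api": "jog_arm", "payload": {"plan": [[[0, 0.4, 0.2, 0, 0.3, -0.7, 0], [0, -0.4, -0.2, 0, 0, 0, 0], [0, 0.4, 0.2, 0, 0, 0, 0], [0, -0.4, -0.2, 0, 0, 0, 0], [0, 0, 0, 0, 0, 0, 0]]]}}

```text
t: 11.75
tool_pos: [0.5889, 0.3221, 0.2316]
eef_rot: [0.876, 1.542, 1.412]
ft_force: [-0.4, -0.5, -0.6]
opening: 0.0596
```

Request:
{"api": "jog_arm", "payload": {"plan": [[[0, 0, 0, 0.4, 0, 0, 0], [0, 0, 0, -0.4, 0, 0, 0], [0, 0, 0, 0.4, 0, 0, 0], [0, 0, 0, -0.4, 0, 0, 0], [0, 0, 0, 0, 0, 0, 0]]]}}

```text
t: 12.17
tool_pos: [0.5896, 0.3225, 0.2314]
eef_rot: [0.876, 1.542, 1.412]
ft_force: [-0.2, 0.6, -1.1]
opening: 0.0599
```

```bash
python3 st.py; python3 - <<'E'
from h import *
f=[]
for i in range(4): env.read_camera("side"); f.append(env.state()["ft_force"][2])
print("Fz",np.mean(f))
s=env.read_camera("side"); cv2.imwrite("pics/pour2.png",np.hstack([cv2.resize(s[170:345,170:330],(480,525),interpolation=cv2.INTER_CUBIC)]))
E
```

```text
12.17 q [0.38 0.62 2.59 3.11 1.64 1.44] tcp [0.5896 0.3225 0.2314] x [-0.396  0.909 -0.127] z [ 0.917  0.399 -0.004] F [-0.2  0.6 -1.1] op 0.0599
tilt 134.3 rim [0.534 0.293 0.188]
Fz -1.0872548509474487
```

View pics/pour2.png

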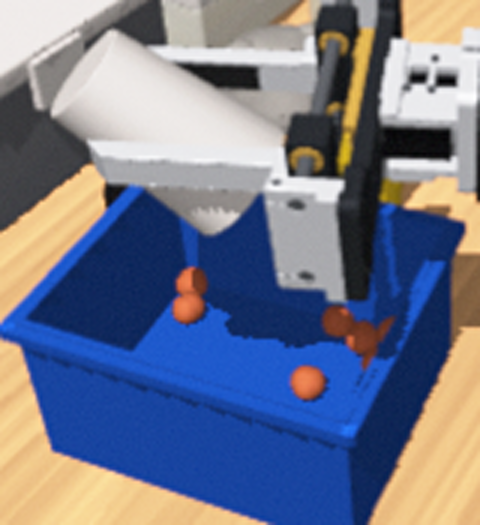

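Five or six pebbles are visible, with the near wall and gripper hiding some. Wrist load is about 1.1 N, which matches an empty beaker (0.9 N). I'll roll back and count from the top view.

Request:
{"api": "jog_arm", "payload": {"plan": [[[0, 0, 0, 0, -1, -0.436, 0], [0, 0, 0, 0, -1, -0.436, 0], [0, 0, 0, 0, -1, -0.436, 0], [0, 0, 0, 0, -1, -0.436, 0], [0, 0, 0, 0, -1, -0.436, 0]]]}}

```text
t: 12.83
tool_pos: [0.5891, 0.3225, 0.2324]
eef_rot: [0.541, 1.605, 1.133]
ft_force: [0.5, -0.1, -1.0]
opening: 0.0596
```

Request:
{"api": "jog_arm", "payload": {"plan": [[[0, 0, 0, 0, -1, -0.436, 0], [0, 0, 0, 0, -1, -0.436, 0], [0, 0, 0, 0, -1, -0.436, 0], [0, 0, 0, 0, -1, -0.436, 0], [0, 0, 0, 0, -1, -0.436, 0]]]}}

```text
t: 13.25
tool_pos: [0.5891, 0.3225, 0.2324]
eef_rot: [0.221, 1.622, 0.846]
ft_force: [-0.3, 0.0, -1.2]
opening: 0.0598
```

Request:
{"api": "jog_arm", "payload": {"plan": [[[0, 0, 0, 0, -1, -0.436, 0], [0, 0, 0, 0, -1, -0.436, 0], [0, 0, 0, 0, -1, -0.436, 0], [0, 0, 0, 0, -1, -0.436, 0], [0, 0, 0, 0, -1, -0.436, 0]]]}}

```text
t: 13.67
tool_pos: [0.5891, 0.3225, 0.2324]
eef_rot: [-0.088, 1.596, 0.553]
ft_force: [0.0, 0.8, -0.6]
opening: 0.0595
```

Request:
{"api": "jog_arm", "payload": {"plan": [[[0, 0, 0, 0, -1, -0.436, 0], [0, 0, 0, 0, -1, -0.436, 0], [0, 0, 0, 0, -1, -0.436, 0], [0, 0, 0, 0, -1, -0.436, 0], [0, 0, 0, 0, -1, -0.436, 0]]]}}

```text
t: 14.08
tool_pos: [0.5891, 0.3225, 0.2324]
eef_rot: [-0.383, 1.528, 0.256]
ft_force: [0.0, 0.2, -0.9]
opening: 0.0598
```

Request:
{"api": "jog_arm", "payload": {"plan": [[[0, 0, 0, 0, -1, -0.436, 0], [0, 0, 0, 0, -1, -0.436, 0], [0, 0, 0, 0, -1, -0.436, 0], [0, 0, 0, 0, -1, -0.436, 0], [0, 0, 0, 0, -1, -0.436, 0]]]}}

```text
t: 14.5
tool_pos: [0.5891, 0.3225, 0.2324]
eef_rot: [-0.663, 1.422, -0.043]
ft_force: [0.8, -0.2, -0.5]
opening: 0.0598
```

Request:
{"api": "jog_arm", "payload": {"plan": [[[0, 0, 0, 0, -1, -0.436, 0], [0, 0, 0, 0, -1, -0.436, 0], [0, 0, 0, 0, -1, -0.436, 0], [0, 0, 0, 0, -1, -0.436, 0], [0, 0, 0, 0, -1, -0.436, 0]]]}}

```text
t: 14.92
tool_pos: [0.5891, 0.3225, 0.2324]
eef_rot: [-0.926, 1.278, -0.341]
ft_force: [-0.4, 0.2, -0.5]
opening: 0.0599
```

Request:
{"api": "jog_arm", "payload": {"plan": [[[0, 0, 0, 0, -1, -0.436, 0], [0, 0, 0, 0, -1, -0.436, 0], [0, 0, 0, 0, -1, -0.436, 0], [0, 0, 0, 0, -1, -0.436, 0], [0, 0, 0, 0, -1, -0.436, 0]]]}}

```text
t: 15.33
tool_pos: [0.5891, 0.3225, 0.2324]
eef_rot: [-1.17, 1.097, -0.637]
ft_force: [0.0, -1.2, -1.1]
opening: 0.0597
```

```bash
python3 st.py
```

```text
15.33 q [ 0.38  0.63  2.59  3.11  1.65 -1.23] tcp [0.5891 0.3225 0.2324] x [ 0.376 -0.862 -0.339] z [0.917 0.399 0.003] F [ 0.  -1.2 -1.1] op 0.0597
tilt 48.8 rim [0.538 0.283 0.273]
```

Request:
{"api": "jog_arm", "payload": {"plan": [[[0, 0, 0, 0, -1, -0.436, 0], [0, 0, 0, 0.2, -1, -0.436, 0], [0, 0, 0, 0.2, -1, -0.436, 0], [0, 0, 0, 0.2, -1, -0.436, 0], [0, 0, -0.3, 0, -0.9, 0.2, 0]]]}}

```text
t: 15.75
tool_pos: [0.5891, 0.3161, 0.2458]
eef_rot: [-1.414, 0.915, -0.895]
ft_force: [-0.2, 0.5, -1.2]
opening: 0.0598
```

Request:
{"api": "jog_arm", "payload": {"plan": [[[0, 0, -0.6, 0, -0.4, 0.9, 0], [0, 0, -0.7, 0, -0.4, 0.9, 0], [0, 0, -0.8, 0, -0.4, 0.9, 0], [0, 0, -0.8, 0, -0.4, 0.9, 0], [0, 0, -0.8, 0, -0.4, 0.9, 0]]]}}

```text
t: 16.17
tool_pos: [0.588, 0.2226, 0.2477]
eef_rot: [-1.701, 1.103, -0.764]
ft_force: [0.6, 2.2, -0.4]
opening: 0.0598
```

Request:
{"api": "jog_arm", "payload": {"plan": [[[0, 0, -0.8, 0, -0.4, 0.9, 0], [0, 0, -0.8, 0, -0.4, 0.9, 0], [0, 0, -0.8, 0, -0.4, 0.9, 0], [0, 0, -0.8, 0, -0.4, 0.9, 0], [0, 0, -0.8, 0, 0, 0, -0.5]]]}}

```text
t: 16.58
tool_pos: [0.5887, 0.1671, 0.2503]
eef_rot: [-1.818, 1.201, -0.684]
ft_force: [0.2, -0.3, -0.8]
opening: 0.0594
```

```bash
cat >> st.py <<'E'
import sys
if len(sys.argv)>1:
    a,p=np.radians(float(sys.argv[1])),np.radians(44.9)
    z=np.array([np.cos(p)*np.cos(a),np.cos(p)*np.sin(a),-np.sin(p)]); x=np.array([np.sin(a),-np.cos(a),0])
    d=Ro.from_matrix(np.c_[x,np.cross(z,x),z]@R.T).as_rotvec(); print("to az",sys.argv[1],"units",(np.degrees(d)/4).round(2))
E
python3 st.py -25
```

```text
16.58 q [-0.13 -0.01  2.29  1.78  0.47 -0.52] tcp [0.5887 0.1671 0.2503] x [ 0.394 -0.919 -0.004] z [ 0.792  0.342 -0.506] F [ 0.2 -0.3 -0.8] op 0.0594
tilt 14.7 rim [0.56  0.154 0.32 ]
to az -25 units [  0.     3.74 -11.98]
```

Request:
{"api": "jog_arm", "payload": {"plan": [[[0, 0, -0.7, 0, 0, 0.3, -0.5], [0, 0, -0.7, 0, 0, 0.3, -0.5], [0, 0, -0.7, 0, 0, 0.3, -0.5], [0, 0, -0.7, 0, 0, 0.3, -0.5], [0, 0, -0.7, 0, 0, 0.3, -0.5]]]}}

```text
t: 17.0
tool_pos: [0.5867, 0.0794, 0.2474]
eef_rot: [-1.779, 1.45, -0.687]
ft_force: [0.6, 0.5, -1.3]
opening: 0.0599
```

Request:
{"api": "jog_arm", "payload": {"plan": [[[0, 0, -0.7, 0, 0, 0.2, -0.5], [0, 0, -0.7, 0, 0, 0.2, -0.5], [0, 0, -0.7, 0, 0, 0.2, -0.5], [0, 0, -0.7, 0, 0, 0.2, -0.5], [0, 0, -0.7, 0, 0, 0.2, -0.5]]]}}

```text
t: 17.42
tool_pos: [0.5867, -0.0079, 0.2472]
eef_rot: [-1.705, 1.666, -0.719]
ft_force: [-0.3, 0.1, -0.4]
opening: 0.0598
```

```bash
python3 st.py -25; python3 - <<'E'
from h import *
t=env.read_camera("top"); s=env.read_camera("side")
o=np.zeros((600,800,3),np.uint8); o[:,:520]=cv2.resize(t[120:270,90:220],(520,600),interpolation=cv2.INTER_CUBIC); o[:420,520:]=cv2.resize(t[120:270,270:370],(280,420),interpolation=cv2.INTER_CUBIC); cv2.imwrite("pics/count.png",o)
E
```

```text
17.42 q [-0.36 -0.08  2.18  1.01  0.4   0.36] tcp [ 0.5867 -0.0079  0.2472] x [ 0.047 -0.998 -0.051] z [ 0.761  0.068 -0.645] F [-0.3  0.1 -0.4] op 0.0598
tilt 6.0 rim [ 0.567 -0.013  0.321]
to az -25 units [-0.49  1.29 -6.88]
```

View pics/count.png

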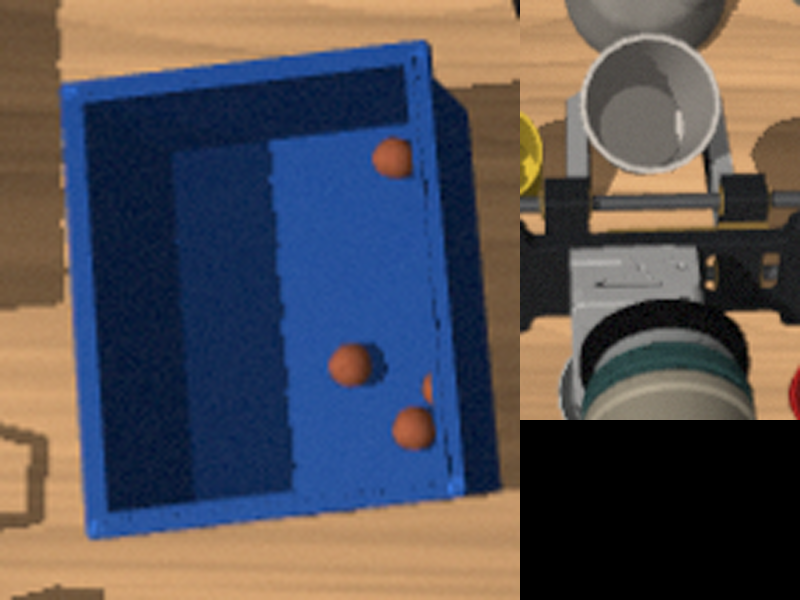

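The beaker is empty. Four pebbles show in the top view, and the tub's right wall hides the strip beside it. I'll carry on to the stack and count from both views afterwards.

Request:
{"api": "jog_arm", "payload": {"plan": [[[0, 0, -0.8, 0, -0.04, 0.1, -0.5], [0, 0, -0.8, 0, -0.04, 0.1, -0.5], [0, 0, -0.8, 0, -0.04, 0.1, -0.5], [0, 0, -0.8, 0, -0.04, 0.1, -0.5], [0, 0, -0.8, 0, -0.04, 0.1, -0.5]]]}}

```text
t: 17.93
tool_pos: [0.5869, -0.1069, 0.2468]
eef_rot: [-1.605, 1.854, -0.786]
ft_force: [0.2, -0.4, -0.7]
opening: 0.0598
```

Request:
{"api": "jog_arm", "payload": {"plan": [[[0, 0, -0.8, 0, -0.04, 0.1, -0.5], [0, 0, -0.8, 0, -0.04, 0.1, -0.5], [0, 0, -0.8, 0, -0.04, 0.1, -0.5], [0, 0, -0.8, 0, -0.04, 0.1, -0.5], [0, 0, -0.8, 0, -0.04, 0.1, -0.5]]]}}

```text
t: 18.35
tool_pos: [0.587, -0.2068, 0.2465]
eef_rot: [-1.488, 2.039, -0.851]
ft_force: [-0.2, -0.3, -0.9]
opening: 0.0601
```

Request:
{"api": "jog_arm", "payload": {"plan": [[[0, 0, -0.8, 0, -0.04, 0.1, -0.5], [0, 0, -0.8, 0, -0.04, 0.1, -0.5], [0, 0, -0.8, 0, -0.04, 0.1, -0.5], [0, 0, -0.8, 0, -0.04, 0.1, -0.4], [0, 0, -0.4, 0, 0, 0, 0]]]}}

```text
t: 18.77
tool_pos: [0.5879, -0.2974, 0.247]
eef_rot: [-1.392, 2.175, -0.9]
ft_force: [1.3, 0.2, -0.8]
opening: 0.0596
```

```bash
python3 st.py -25; python3 - <<'E'
from h import *
for n,box in(("top",(0,0,640,400)),("side",(0,0,640,400))):
    im=env.read_camera(n); cv2.imwrite(f"pics/c_{n}.png",im); h=cv2.cvtColor(im,cv2.COLOR_BGR2HSV)
    m=cv2.inRange(h,(4,130,60),(13,220,255)); k,_,st,c=cv2.connectedComponentsWithStats(m)
    print(n,[(c[i].round().astype(int).tolist(),int(st[i,4]),st[i,2:4].tolist()) for i in range(1,k) if 20<st[i,4]])
E
```

```text
18.77 q [-0.67  0.04  1.99  0.45  0.38  0.98] tcp [ 0.5879 -0.2974  0.247 ] x [-0.421 -0.907  0.007] z [ 0.636 -0.301 -0.71 ] F [ 1.3  0.2 -0.8] op 0.0596
tilt 0.9 rim [ 0.576 -0.292  0.322]
to az -25 units [ 0.05 -0.12 -0.02]
top [([8, 3], 77, [16, 8]), ([84, 3], 884, [135, 8]), ([304, 3], 109, [22, 9]), ([467, 3], 1417, [263, 12]), ([614, 7], 707, [57, 16]), ([188, 159], 69, [9, 9]), ([437, 177], 39, [11, 13]), ([453, 208], 222, [28, 16]), ([177, 211], 69, [9, 9]), ([25, 243], 1972, [65, 60]), ([53, 223], 40, [19, 12]), ([41, 224], 35, [14, 9]), ([193, 227], 73, [9, 10]), ([389, 249], 67, [39, 24]), ([389, 276], 43, [33, 15])]
side [([122, 117], 48942, [289, 288]), ([505, 69], 1569, [47, 133]), ([361, 159], 449, [33, 18]), ([360, 169], 65, [32, 8]), ([390, 179], 98, [30, 36]), ([398, 204], 22, [9, 18]), ([233, 268], 143, [11, 18]), ([288, 280], 172, [22, 20]), ([272, 297], 86, [11, 11]), ([190, 398], 98, [35, 4])]
```

Request:
{"api": "jog_arm", "payload": {"plan": [[[0, -0.16, -0.16, -0.4, 0, 0, 0], [0, 0, 0, -0.8, 0, 0, 0], [0, 0, 0, -0.8, 0, 0, 0], [0, 0, 0, -0.8, 0, 0, 0], [0, 0, 0, -0.8, 0, 0, 0]]]}}

```text
t: 19.28
tool_pos: [0.5832, -0.2988, 0.1608]
eef_rot: [-1.392, 2.174, -0.897]
ft_force: [0.6, 0.4, 0.2]
opening: 0.06
```

Request:
{"api": "jog_arm", "payload": {"plan": [[[0, 0, 0, -0.8, 0, 0, 0], [0, 0, 0, -0.8, 0, 0, 0], [0, 0, 0, -0.8, 0, 0, 0], [0, 0, 0, -0.5, 0, 0, 0], [0, 0, 0, 0, 0, 0, 0]]]}}

```text
t: 19.7
tool_pos: [0.5853, -0.2969, 0.1177]
eef_rot: [-1.389, 2.169, -0.89]
ft_force: [-0.6, -0.3, -0.6]
opening: 0.0598
```

```bash
python3 st.py -25; python3 - <<'E'
from h import *
t=env.read_camera("top"); s=env.read_camera("side")
o=np.zeros((600,800,3),np.uint8)
o[:300,:400]=cv2.resize(s[215:320,175:315],(400,300),interpolation=cv2.INTER_CUBIC)
o[300:,:400]=cv2.resize(t[150:255,400:540],(400,300),interpolation=cv2.INTER_CUBIC)
o[:450,400:]=cv2.resize(s[95:207,310:410],(400,450),interpolation=cv2.INTER_CUBIC); cv2.imwrite("pics/place.png",o)
E
```

```text
19.7 q [-0.68  0.23  2.19  1.79  0.18 -0.4 ] tcp [ 0.5853 -0.2969  0.1177] x [-0.417 -0.909 -0.003] z [ 0.641 -0.292 -0.71 ] F [-0.6 -0.3 -0.6] op 0.0598
tilt 1.1 rim [ 0.573 -0.292  0.193]
to az -25 units [-0.08 -0.06 -0.08]
```

View pics/place.png

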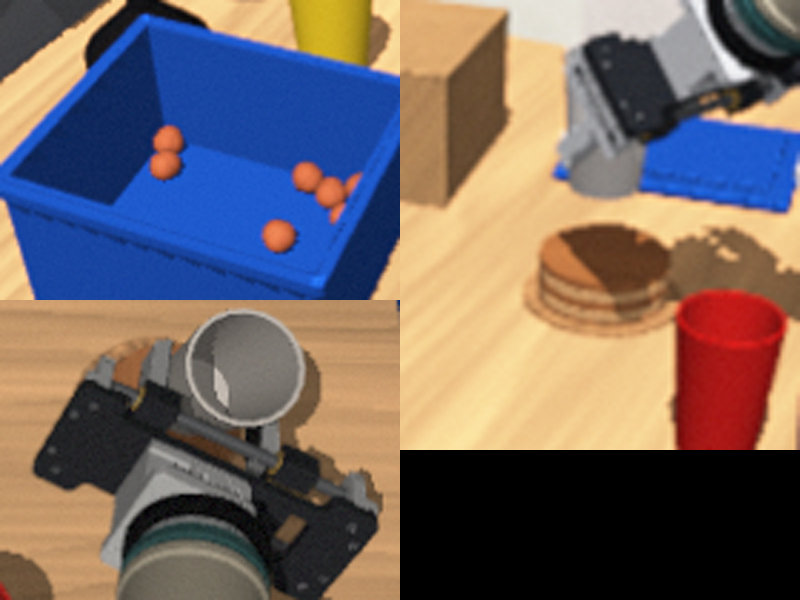

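Seven pebbles show in the tub in the side view, five of them clustered at the right wall, with the eighth presumably hidden in the strip. There are no strays in either view, and the beaker is empty and upright above the stack. Now I'll lower it slowly.

Request:
{"api": "jog_arm", "payload": {"plan": [[[0, 0, -0.15, -0.3, 0, 0, 0], [0, 0, 0, -0.3, 0, 0, 0], [0, 0, 0, -0.3, 0, 0, 0], [0, 0, 0, -0.3, 0, 0, 0], [0, 0, 0, -0.3, 0, 0, 0]]]}}

```text
t: 20.22
tool_pos: [0.5873, -0.3025, 0.0841]
eef_rot: [-1.39, 2.163, -0.899]
ft_force: [0.3, -0.8, -0.7]
opening: 0.0598
```

```bash
python3 st.py -25
```

```text
20.22 q [-0.69  0.3   2.23  2.27  0.24 -0.9 ] tcp [ 0.5873 -0.3025  0.0841] x [-0.415 -0.91   0.   ] z [ 0.645 -0.294 -0.706] F [ 0.3 -0.8 -0.7] op 0.0598
tilt 1.0 rim [ 0.575 -0.297  0.159]
to az -25 units [ 0.    0.   -0.11]
```

Request:
{"api": "jog_arm", "payload": {"plan": [[[0, -0.1, 0, -0.16, 0, 0, 0], [0, 0, 0, -0.16, 0, 0, 0], [0, 0, 0, -0.16, 0, 0, 0], [0, 0, 0, -0.16, 0, 0, 0], [0, 0, 0, -0.1, 0, 0, 0]]]}}

```text
t: 20.63
tool_pos: [0.5847, -0.3023, 0.0653]
eef_rot: [-1.39, 2.163, -0.897]
ft_force: [-0.9, 0.1, -0.8]
opening: 0.0598
```

Request:
{"api": "jog_arm", "payload": {"plan": [[[0, 0, 0, -0.06, 0, 0, 0], [0, 0, 0, -0.04, 0, 0, 0], [0, 0, 0, 0, 0, 0, 0]]]}}

```text
t: 20.88
tool_pos: [0.5845, -0.3026, 0.0624]
eef_rot: [-1.39, 2.164, -0.897]
ft_force: [-0.4, 0.4, -0.8]
opening: 0.0596
```

```bash
python3 st.py -25
```

```text
20.88 q [-0.7   0.34  2.26  2.44  0.29 -1.08] tcp [ 0.5845 -0.3026  0.0624] x [-0.416 -0.909 -0.001] z [ 0.644 -0.294 -0.706] F [-0.4  0.4 -0.8] op 0.0596
tilt 1.0 rim [ 0.572 -0.298  0.138]
to az -25 units [-0.01 -0.01 -0.1 ]
```

Now I'll feel for contact in 1 mm steps.

Request:
{"api": "jog_arm", "payload": {"plan": [[[0, 0, 0, -0.04, 0, 0, 0], [0, 0, 0, -0.04, 0, 0, 0], [0, 0, 0, 0, 0, 0, 0]]]}}

```text
t: 21.13
tool_pos: [0.5854, -0.3029, 0.0627]
eef_rot: [-1.387, 2.161, -0.902]
ft_force: [-6.1, 3.5, 10.5]
opening: 0.0596
```

Request:
{"api": "jog_arm", "payload": {"plan": [[[0, 0, 0, -0.04, 0, 0, 0], [0, 0, 0, -0.04, 0, 0, 0], [0, 0, 0, 0, 0, 0, 0]]]}}

```text
t: 21.38
tool_pos: [0.5864, -0.3033, 0.0631]
eef_rot: [-1.385, 2.157, -0.906]
ft_force: [-11.7, 5.3, 21.2]
opening: 0.0594
```

Contact at TCP z of about 0.0625, now pressing with 21 N. I'll ease back to a light touch and then open.

Request:
{"api": "jog_arm", "payload": {"plan": [[[0, 0, 0, 0.08, 0, 0, 0], [0, 0, 0, 0.05, 0, 0, 0], [0, 0, 0, 0, 0, 0, 0]]]}}

```text
t: 21.63
tool_pos: [0.5847, -0.3029, 0.0624]
eef_rot: [-1.389, 2.164, -0.899]
ft_force: [-4.5, 0.8, 6.2]
opening: 0.0597
```

```bash
python3 st.py -25
```

```text
21.63 q [-0.7   0.34  2.26  2.45  0.3  -1.09] tcp [ 0.5847 -0.3029  0.0624] x [-0.416 -0.909 -0.   ] z [ 0.645 -0.295 -0.705] F [-4.5  0.8  6.2] op 0.0597
tilt 1.0 rim [ 0.572 -0.298  0.138]
to az -25 units [ 0.    0.01 -0.1 ]
```

Request:
{"api": "jog_arm", "payload": {"plan": [[[0, 0, 0, 0.03, 0, 0, 0], [0, 0, 0, 0, 0, 0, 0], [0.7, 0, 0, 0, 0, 0, 0], [0.8, 0, 0, 0, 0, 0, 0], [0.9, 0, 0, 0, 0, 0, 0]]]}}

```text
t: 22.05
tool_pos: [0.584, -0.3025, 0.0613]
eef_rot: [-1.39, 2.166, -0.896]
ft_force: [-0.1, 0.2, -0.1]
opening: 0.0755
```

Request:
{"api": "jog_arm", "payload": {"plan": [[[1, 0, 0, 0, 0, 0, 0], [1, 0, 0, 0, 0, 0, 0], [1, 0, 0, 0, 0, 0, 0], [1, 0, 0, 0, 0, 0, 0], [1, 0, 0, 0, 0, 0, 0]]]}}

```text
t: 22.47
tool_pos: [0.5842, -0.3026, 0.0619]
eef_rot: [-1.39, 2.166, -0.897]
ft_force: [-0.9, 0.6, 0.7]
opening: 0.094
```

```bash
python3 st.py
```

```text
22.47 q [-0.7   0.34  2.26  2.44  0.29 -1.08] tcp [ 0.5842 -0.3026  0.0619] x [-0.416 -0.909 -0.   ] z [ 0.643 -0.294 -0.707] F [-0.9  0.6  0.7] op 0.094
tilt 1.0 rim [ 0.572 -0.298  0.137]
```

Request:
{"api": "jog_arm", "payload": {"plan": [[[1, -0.2, 0.09, 0.22, 0, 0, 0], [1, -0.3, 0.14, 0.33, 0, 0, 0], [1, -0.3, 0.14, 0.33, 0, 0, 0], [1, -0.3, 0.14, 0.33, 0, 0, 0], [1, -0.3, 0.14, 0.33, 0, 0, 0]]]}}

```text
t: 22.88
tool_pos: [0.5488, -0.2862, 0.1007]
eef_rot: [-1.39, 2.166, -0.896]
ft_force: [-0.1, 0.7, 0.1]
opening: 0.0942
```

```bash
python3 st.py -25
```

```text
22.88 q [-0.73  0.22  2.29  2.12  0.24 -0.77] tcp [ 0.5488 -0.2862  0.1007] x [-0.416 -0.909 -0.001] z [ 0.643 -0.294 -0.707] F [-0.1  0.7  0.1] op 0.0942
tilt 1.0 rim [ 0.536 -0.281  0.176]
to az -25 units [-0.02 -0.02 -0.1 ]
```

Request:
{"api": "jog_arm", "payload": {"plan": [[[1, -0.3, 0.14, 0.33, 0, 0, 0], [1, -0.3, 0.14, 0.4, 0, 0, 0], [1, -0.3, 0.14, 0.5, 0, 0, 0], [1, -0.3, 0.14, 0.5, 0, 0, 0], [1, -0.2, 0.1, 0.6, 0, 0, 0]]]}}

```text
t: 23.3
tool_pos: [0.5144, -0.2694, 0.1562]
eef_rot: [-1.39, 2.165, -0.895]
ft_force: [-0.2, -0.2, 0.2]
opening: 0.094
```

Request:
{"api": "jog_arm", "payload": {"plan": [[[1, 0, 0.3, 0.7, 0, 0, 0], [1, 0, 0.5, 0.7, 0, 0, 0], [1, 0, 0.5, 0.7, 0, 0, 0], [1, 0, 0.5, 0.5, 0, 0, 0], [1, 0, 0.5, 0, 0, 0, 0]]]}}

```text
t: 23.72
tool_pos: [0.5174, -0.2215, 0.2093]
eef_rot: [-1.389, 2.158, -0.899]
ft_force: [-0.6, -0.8, 0.3]
opening: 0.094
```

```bash
python3 st.py; python3 - <<'E'
from h import *
t=env.read_camera("top"); s=env.read_camera("side")
o=np.zeros((600,800,3),np.uint8)
o[:300,:480]=cv2.resize(t[:,:],(480,300),interpolation=cv2.INTER_AREA)
o[300:,:480]=cv2.resize(s,(480,300),interpolation=cv2.INTER_AREA)
o[:320,480:]=cv2.resize(s[110:190,320:400],(320,320),interpolation=cv2.INTER_CUBIC)
o[320:,480:]=cv2.resize(t[155:225,420:500],(320,280),interpolation=cv2.INTER_CUBIC); cv2.imwrite("pics/final.png",o); cv2.imwrite("pics/f_top.png",t); cv2.imwrite("pics/f_side.png",s)
th=np.linspace(0,2*np.pi,180); C=np.c_[np.cos(th),np.sin(th),0*th]
for n,im in(("top",t),("side",s)):
    p=proj(n,np.array([.572,-.298,.134])+C*.035); print(n,"pred rim bbox",p.min(0).round(1),p.max(0).round(1))
    h=cv2.cvtColor(im,cv2.COLOR_BGR2HSV); m=cv2.inRange(h,(0,0,60),(180,75,255))
    try: print(cv2.boundingRect(big(m,(405,150,500,230) if n=="top" else (335,115,390,172))))
    except Exception as e: print(e)
E
```

```text
23.72 q [-0.63 -0.07  2.22  0.62  0.26  0.83] tcp [ 0.5174 -0.2215  0.2093] x [-0.413 -0.911 -0.002] z [ 0.648 -0.292 -0.703] F [-0.6 -0.8  0.3] op 0.094
tilt 1.1 rim [ 0.505 -0.216  0.284]
top pred rim bbox [457.8 162. ] [496.9 200.8]
(448, 161, 50, 40)
side pred rim bbox [351.3 122.5] [375.4 132.1]
(348, 115, 42, 47)
```

View pics/final.png

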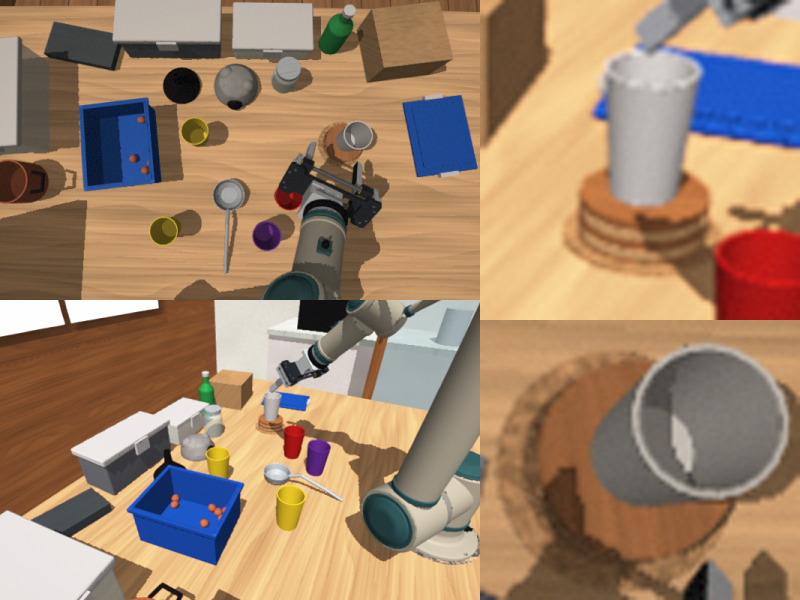

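The beaker stands upright in the middle of the stack, and its rim is within about 1–2 px of the prediction. The gripper is clear, the bystanders haven't moved and there are no stray pebbles. I'm handing it in.

```bash
python3 -c "
from bench import env
print(env.hand_in())"
```

```text
the job is handed in; nothing more can be done
None
```

I tipped the pebbles out of the white beaker into the blue tub, stood the empty beaker on the coaster stack, released it, backed the arm away and handed the job in at about 24 s. The hand-in gave no verdict.

- **Pour:** I gripped the beaker about 38 mm up, tipped it to about 134° over the tub and shook it. A top view afterwards showed it empty.
- **Placing:** I felt for the stack and met it about where the cameras put its top (34 mm). The wrist force peaked at about 21 N on contact, then I eased off before opening the fingers.
- **Final check:** the rim's outer edges were within about 1 px of the prediction, so the beaker is upright and about 2 mm off the stack's centre. No bystander looked moved, though I judged that by eye.
- **Not fully confirmed:** I could make out only seven pebbles at once. The eighth is most likely in the strip hidden by the tub wall, as no stray showed in either view.

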